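# Release the blue castor wheels from the stockroom dispenser

### The job

Two gravity dispensers hold spare castor wheels: press the yellow lever pad of the dispenser holding the blue wheels all the way down so that its gate lifts, and keep it down until both blue wheels have rolled into the catch tray. Then let the lever come back up so the gate shuts, and move clear. Do not touch or pick up the wheels or the gate, leave the orange dispenser alone and do not disturb the other things on the table.

Things in the scene. Friction and masses are not known exactly. Their poses are not given: they have to be found in the camera images.
- blue_dispenser: steel gravity dispenser with the two blue wheels, on a fixed grey base 400 x 130 x 8 mm; origin on the table under its chute. +x: level, down the chute to the tray; z up. Chute 34 mm wide, falling 9 degrees to its lip at x = 78 mm, 57 mm high; gate at x = 60 mm. Yellow lever along the -y side, pivot axis along y at x = -40, z = 125 mm. Nothing under or over its pad
- blue_pad (a point): middle of the top face of the square press pad (36 x 36 mm, yellow with a black rubber top) at the near end (-x) of the blue dispenser's lever; at rest 134 mm above the table, at x = -152, y = -45 mm of the dispenser, 112 mm from the pivot. It moves down about 46 mm at full stroke, tilting with the lever
- blue_lever (a joint): angle of the blue dispenser's rocking lever, rad: 0 at rest (gate shut), growing as the pad is pressed down, 0.42 at the stop; a spring (about 4 N at the pad to start, 8 N at the stop) brings it back to 0 when let go. A wheel passes under the gate above about 0.3
- blue_gate (a point): red gate blade (5 x 60 x 65 mm) on the far end of the blue dispenser's lever; the point is the middle of its lower edge, which is 7 mm above the chute at rest and lifts by about 45 mm. To be moved only by the lever, not touched. Past it stands the grey catch tray: inside 120 x 92 mm, its middle at x = 145, y = 0 mm of the dispenser, floor 13 mm and rim 53 mm above the table; a wheel in it has its centre 27 to 33 mm up
- blue_wheel1_center (a point): centre of a loose solid blue castor wheel, 40 mm diameter, 28 mm wide, about 60 g, white hub; at the start it is first in line, against the gate, its centre about 84 mm above the table. It rolls down by itself once the gate is up
- blue_wheel1: the same blue wheel 1 (origin on its rim, turning with it)
- blue_wheel2_center (a point): centre of a loose solid blue castor wheel, 40 mm diameter, 28 mm wide, about 60 g, white hub; at the start it is second in line, behind wheel 1, its centre about 90 mm above the table. It rolls down by itself once the gate is up
- blue_wheel2: the same blue wheel 2 (origin on its rim, turning with it)
- orange_dispenser: steel gravity dispenser with the two orange wheels, on a fixed grey base 400 x 130 x 8 mm; origin on the table under its chute. +x: level, down the chute to the tray; z up. Chute 34 mm wide, falling 9 degrees to its lip at x = 78 mm, 57 mm high; gate at x = 60 mm. Yellow lever along the -y side, pivot axis along y at x = -40, z = 125 mm. Nothing under or over its pad
- orange_pad (a point): middle of the top face of the square press pad (36 x 36 mm, yellow with a black rubber top) at the near end (-x) of the orange dispenser's lever; at rest 134 mm above the table, at x = -152, y = -45 mm of the dispenser, 112 mm from the pivot. It moves down about 46 mm at full stroke, tilting with the lever
- orange_lever (a joint): angle of the orange dispenser's rocking lever, rad: 0 at rest (gate shut), growing as the pad is pressed down, 0.42 at the stop; a spring (about 4 N at the pad to start, 8 N at the stop) brings it back to 0 when let go. A wheel passes under the gate above about 0.3
- orange_gate (a point): red gate blade (5 x 60 x 65 mm) on the far end of the orange dispenser's lever; the point is the middle of its lower edge, which is 7 mm above the chute at rest and lifts by about 45 mm. To be moved only by the lever, not touched. Past it stands the grey catch tray: inside 120 x 92 mm, its middle at x = 145, y = 0 mm of the dispenser, floor 13 mm and rim 53 mm above the table; a wheel in it has its centre 27 to 33 mm up
- orange_wheel1_center (a point): centre of a loose solid orange castor wheel, 40 mm diameter, 28 mm wide, about 60 g, white hub; at the start it is first in line, against the gate, its centre about 84 mm above the table. It rolls down by itself once the gate is up
- orange_wheel1: the same orange wheel 1 (origin on its rim, turning with it)
- orange_wheel2_center (a point): centre of a loose solid orange castor wheel, 40 mm diameter, 28 mm wide, about 60 g, white hub; at the start it is second in line, behind wheel 1, its centre about 90 mm above the table. It rolls down by itself once the gate is up
- orange_wheel2: the same orange wheel 2 (origin on its rim, turning with it)
- bolt_jar: amber glass jar with steel lid, 44 mm diameter, 70 mm tall, standing between the dispensers; origin at its underside; bystander, not to be moved
- tape_roll: roll of clear tape lying flat, 52 mm diameter, 24 mm tall, between the near ends of the dispensers; origin at its underside; bystander, not to be moved
- carton: cardboard carton 90 x 70 x 60 mm, to the left; origin at its underside; bystander, not to be moved
- screwdriver: screwdriver about 200 mm long lying to the right; bystander, not to be moved
- spray_can: plain aluminium can, 52 mm diameter, 150 mm tall, to the left; origin at its underside; bystander, not to be moved
- mug: white mug, 76 mm diameter, 90 mm tall, to the right; origin at its underside; bystander, not to be moved
Not all that is in view belongs to the job. Leave any pink or purple look-alike of the blue_wheel1 alone.

How it is judged:
By the outcome, as a careful person would: the job done as asked, in the order asked, and still so for the second after the job is handed in, with the robot touching nothing.
It also fails if it takes over 32 s, if anything falls off the work surface, if the arm or the gripper's body presses on something with over 40 N, if the wrist force passes 120 N, or if a joint passes its speed limit or range.

### The arm

A 6-joint arm with a two-finger parallel gripper is mounted at the origin on the work surface. World frame = base frame: x ahead of the robot, y to its left, z up, the work surface at z = 0. Lengths are in m, angles in rad, forces in N, time in s.
With the tool pointing down it reaches from about 0.25 to 0.725 m from the base axis. Payload 9.7 kg.
Tool frame: the origin (TCP) lies at the very end of the fingers, on their centre line; the grasp point (between the pads) lies 19 mm behind it (bot.grip_depth is the distance from the TCP to the grasp point, in m); z points along the fingers, y is the direction in which the jaws open and shut (so a half turn about z gives the same grasp; the last joint's range is limited). The gripper opens to 85 mm and grips with 20 to 120 N. Pads are 22 mm wide; open, the fingers measure 114 mm over their backs; the gripper's body (76 mm by 85 mm) begins 54 mm behind the grasp point. The pads swing forward as they close: fully open they stand 13 mm farther back than shut.
Start: joints at [1.245, 0.087, 0.176, 1.66, 0, 1.571], TCP at [0.176, 0.521, 0.231] pointing down, gripper open.
Joint ranges: [-3.13, 3.13], [-0.85, 1.81], [-1.15, 1.24], [-2.2, 2.28], [-1.44, 1.52], [-3.14, 3.14]. Speed limits (rad/s): [2.22, 2.22, 2.57, 3.14, 3.14, 3.14].

### API

Orientations are given as [roll, pitch, yaw] about the fixed x, y, z axes, in that order (R = Rz(yaw) Ry(pitch) Rx(roll)).
In Python, from workcell import bot gives the robot as it stands.
- The arm moves only by the tool step_arm, never from a script. Its argument "plan" is a list of rows, each a list of 3 entries, a list of its own where there are three numbers: the shift along the tool's x, y, z scaled (see below), then the turn about the tool's z scaled (see below), then the closure in counts, from 0 (fully open) to 255 (shut). A call has 1 to 8 rows; each row is the pose to reach, as a shift and turn from the pose measured when the call began, along the tool's axes at that moment; what a row does not reach only later rows make up. The controller multiplies each number of a shift by 0.5 m and each number of a turn by pi/2 rad. A row lasts 1/12 s, in which the tool goes at most 41.7 mm and 7.16 degrees, less where a joint would pass 70% of its speed; a pose out of reach is approached as far as the arm can. A call with a number of a shift or a turn outside -1 to 1 is refused whole. A call with a gripper value outside its range is refused whole. The fingers move at their own pace and stop on an object; "newtons" is the grip in N (left out, the last holds). Time passes only in rows, so rows that repeat a pose let the fingers close. It gives the time, the measured TCP pose, the force and the opening at its end, in the units of the state.
- bot.observe(): the state, without advancing time (a new reading comes with each control period).
- bot.capture(name): name is "scene" or "top"; returns the picture (400x640x3 uint8, red, green, blue); there is no depth.
- bot.get_calibration(name): a dict with "fx", "fy", "cx", "cy" (pixels), "xyz" and "attitude" of the camera in the world. Camera axes: x right, y down, z forward; pixel columns grow to the right and rows downward; lengths in m; the calibration is good to about 2 mm. A picture is of the moment at which its call begins. get_calibration takes no time and is no camera call.
- bot.close_job(): hands the job in, once; it reports no verdict.
The state is a dict: "clock": time; "joints": joint angles; "dq": joint speeds; "joint_torque": joint torques, N m; "eef_pos": TCP position; "tool_rot": TCP orientation; "wrist_force": force on the tool from outside, world axes, zero at the start; "moment": the same for the moment, N m; "opening": finger opening in m.
Only numpy, scipy, OpenCV 4.12 (cv2) and the standard library are available. Lean on these libraries where they do the work, as an engineer would, in place of code of your own. Each camera call takes 0.05 s, during which the arm holds its last target.

## Working session

There is one attempt and no reset: what is moved stays moved. The work goes in short steps, Python scripts to look and compute and a tool call to move; the robot and the scene stay as the last step left them, time stands still between calls to the robot, and variables do not carry over. Pictures are saved under pics/ and viewed, and the job is handed in when it is done.

Besides the shell and the picture viewer there is one more tool, called after "Request:" as a command line: name --argument value ..., lists and objects as JSON in quotes. step_arm: Moves the arm, as the interface text tells. Its arguments: {"type":"object","properties":{"plan":{"type":"array","items":{"type":"array"}},"newtons":{"type":"number"}},"required":["plan"]}

```bash
mkdir -p pics; python3 - <<'E'
from workcell import bot
import cv2
for n in ("scene","top"):
    im=bot.capture(n); cv2.imwrite(f"pics/{n}0.png",im[:,:,::-1]); print(n,bot.get_calibration(n))
print(bot.observe())
E
```

```text
scene {'fx': 433.84038788662184, 'fy': 433.84038788662184, 'cx': 322.91233976261145, 'cy': 200.75002483203022, 'xyz': array([1.09243136, 0.52022685, 1.0588834 ]), 'attitude': array([-2.45757309, -0.00670642,  2.33610557])}
top {'fx': 515.6684016924984, 'fy': 515.6684016924984, 'cx': 324.77824733174634, 'cy': 205.53258353639313, 'xyz': array([ 3.05149744e-01, -1.54018485e-03,  1.72735192e+00]), 'attitude': array([-3.00610114, -0.00530624, -1.57152377])}
{'clock': 0.1, 'joints': array([1.24498616e+00, 8.74068438e-02, 1.75245341e-01, 1.65983969e+00,
       1.05656999e-05, 1.57081656e+00]), 'dq': array([ 0.00025726, -0.00167102,  0.0044853 , -0.002188  ,  0.00224453,
       -0.00068021]), 'joint_torque': array([ 5.08369317e-05, -5.21560192e+01,  4.65652442e+01,  1.59173476e-02,
       -1.70569854e-05, -4.25107928e-06]), 'eef_pos': array([0.17597152, 0.52086613, 0.23066942]), 'tool_rot': array([-3.14038779e+00, -1.05413163e-05,  2.81576224e+00]), 'wrist_force': array([0.07665926, 0.12994853, 0.05834265]), 'moment': array([-0.02960762, -0.03882097, -0.00301374]), 'opening': 0.08534308284224053}
```

View pics/scene0.png

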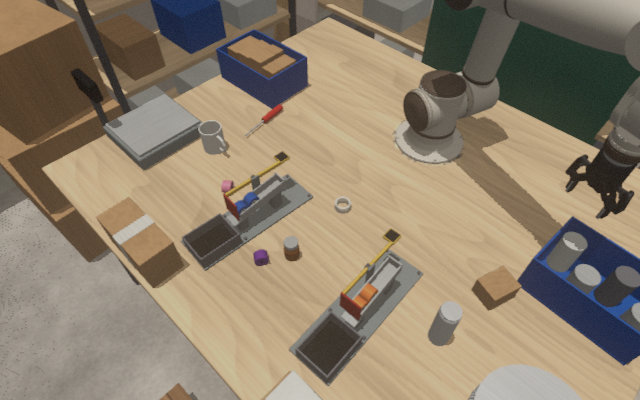

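View pics/top0.png

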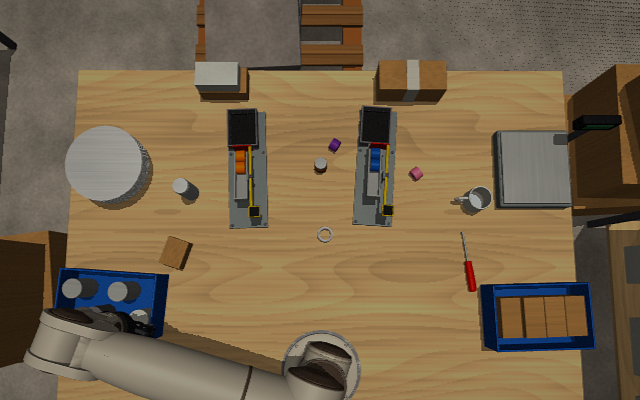

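The blue dispenser is the right-hand one in the top view, with its pad near (388,210). In the scene view the pad is near (281,157). Next I'll locate it accurately.

```bash
cat > h.py <<'E'
import numpy as np, cv2
from scipy.spatial.transform import Rotation as R
from workcell import bot
def ray(n,u,v):
    c=bot.get_calibration(n); d=R.from_euler('xyz',c['attitude']).as_matrix()@np.array([(u-c['cx'])/c['fx'],(v-c['cy'])/c['fy'],1]); return np.array(c['xyz']),d
def atz(n,u,v,z):
    o,d=ray(n,u,v); return o+d*(z-o[2])/d[2]
def proj(n,p):
    c=bot.get_calibration(n); q=R.from_euler('xyz',c['attitude']).as_matrix().T@(np.array(p)-c['xyz']); return np.array([c['cx']+c['fx']*q[0]/q[2],c['cy']+c['fy']*q[1]/q[2]])
E
python3 - <<'E'
from h import *
t=cv2.imread('pics/top0.png'); s=cv2.imread('pics/scene0.png')
cv2.imwrite('pics/tz.png',cv2.resize(t[100:235,340:430],None,fx=5,fy=4.4,interpolation=cv2.INTER_CUBIC)[:600])
cv2.imwrite('pics/sz.png',cv2.resize(s[140:270,175:320],None,fx=4.5,fy=4.5,interpolation=cv2.INTER_CUBIC))
print(atz('top',388,210,.134),atz('scene',281.5,157,.134))
E
```

```text
[ 0.50830917 -0.20719935  0.134     ] [ 0.50879617 -0.20377294  0.134     ]
```

View pics/tz.png

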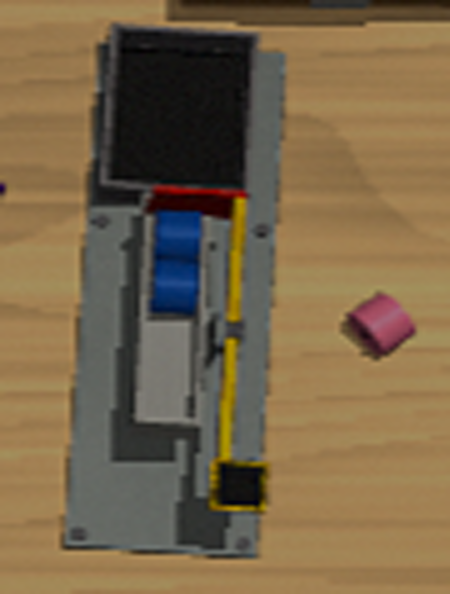

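View pics/sz.png

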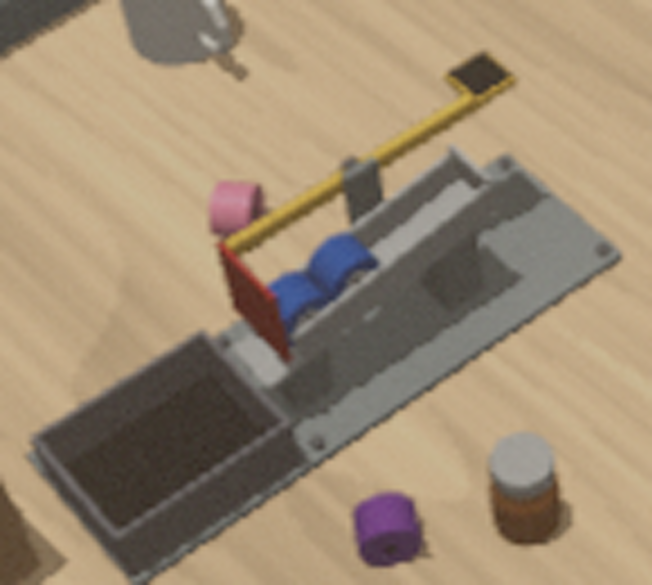

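```bash
cat >> h.py <<'E'
def st():
    o=bot.observe(); print('t',o['clock'],'pos',o['eef_pos'].round(4),'rot',o['tool_rot'].round(3),'q',o['joints'].round(2),'F',o['wrist_force'].round(1),'open',round(o['opening'],4)); return o
def shift(target,o=None):
    o=o or bot.observe(); M=R.from_euler('xyz',o['tool_rot']).as_matrix(); return (M.T@(np.array(target)-o['eef_pos'])/0.5).round(4)
E
python3 - <<'E'
from h import *
a=atz('top',388,210.2,.134);b=atz('scene',281.9,156.7,.134);print(a,b)
# yaw from base left edge in top, z=.008
p=atz('top',340+65/5,100+547/4.4,.008);q=atz('top',340+100/5,100+45/4.4,.008);r=atz('top',340+255/5,100+555/4.4,.008);print(p,q,r,np.arctan2(*(q-p)[1::-1]),np.linalg.norm(q-p))
# check model
yaw=np.arctan2(*(q-p)[1::-1]);c,s=np.cos(yaw),np.sin(yaw)
pad=(a+b)/2; o=pad[:2]-np.array([[c,-s],[s,c]])@[-.152,-.045]; print('origin',o)
for pt in [(.06,0,.13),(.145,0,.053),(-.04,-.045,.125)]:
    w=o+np.array([[c,-s],[s,c]])@pt[:2]; print(pt,w,proj('top',[*w,pt[2]]),proj('scene',[*w,pt[2]]))
st(); print(shift([.176,.521,.281]),shift([.508,-.2055,.281]))
E
```

```text
[ 0.50768081 -0.20718848  0.134     ] [ 0.50710262 -0.20384493  0.134     ]
[ 0.47603614 -0.10531672  0.008     ] [ 0.8717094  -0.13271161  0.008     ] [ 0.46989534 -0.23257439  0.008     ] -0.06912581684267896 0.3966204825812906
origin [ 0.66213689 -0.17112294]
(0.06, 0, 0.13) [ 0.72199359 -0.17526718] [376.64472126 143.50449169] [231.49034083 202.73402031]
(0.145, 0, 0.053) [ 0.80679059 -0.1811382 ] [375.62150945 124.68280194] [210.57347329 235.76748214]
(-0.04, -0.045, 0.125) [ 0.61912423 -0.21325264] [388.94600361 175.60782123] [251.49692933 176.94996729]
t 0.1 pos [0.176  0.5209 0.2307] rot [-3.14  -0.     2.816] q [1.24 0.09 0.18 1.66 0.   1.57] F [0.1 0.1 0.1] open 0.0853
[ 0.      0.0002 -0.1007] [-1.0941 -1.1639 -0.0993]
```

Request:
step_arm --plan '[[[0, 0, -0.06], 0, 255], [[0, 0, -0.1], 0, 255], [[0, 0, -0.1], 0, 255]]' --newtons 40

```text
clock: 0.35
eef_pos: [0.1762, 0.5215, 0.2843]
tool_rot: [3.139, 0.0, 2.816]
wrist_force: [0.1, 1.0, 0.5]
opening: 0.0515
```

Request:
step_arm --plan '[[[-0.04, -0.04, 0], 0, 255], [[-0.09, -0.1, 0], -0.02, 255], [[-0.14, -0.15, 0], -0.04, 255], [[-0.19, -0.2, 0], -0.06, 255], [[-0.24, -0.25, 0], -0.08, 255], [[-0.29, -0.31, 0], -0.1, 255], [[-0.34, -0.36, 0], -0.12, 255], [[-0.39, -0.41, 0], -0.14, 255]]'

```text
clock: 1.02
eef_pos: [0.2954, 0.2631, 0.2832]
tool_rot: [3.139, 0.001, 3.038]
wrist_force: [0.1, -0.1, -0.0]
opening: -0.0002
```

```bash
python3 - <<'E'
from h import *
st(); print(shift([.5075,-.2055,.27]))
E
```

```text
t 1.0167 pos [0.2954 0.2631 0.2832] rot [3.139e+00 1.000e-03 3.038e+00] q [ 0.73 -0.25 -0.04  1.78  0.    0.83] F [ 0.1 -0.1 -0. ] open -0.0002
[-0.5191 -0.8883  0.0241]
```

Request:
step_arm --plan '[[[-0.03, -0.05, 0], 0, 255], [[-0.07, -0.12, 0], -0.01, 255], [[-0.11, -0.19, 0.01], -0.02, 255], [[-0.15, -0.26, 0.01], -0.02, 255], [[-0.19, -0.33, 0.01], -0.02, 255], [[-0.23, -0.4, 0.02], -0.02, 255], [[-0.27, -0.47, 0.02], -0.02, 255], [[-0.31, -0.53, 0.02], -0.02, 255]]'

```text
clock: 1.68
eef_pos: [0.4222, -0.019, 0.2719]
tool_rot: [3.139, 0.0, 3.068]
wrist_force: [-0.6, 1.3, -0.5]
opening: 0.0003
```

```bash
python3 - <<'E'
from h import *
st(); print(shift([.5075,-.2055,.20]))
E
```

```text
t 1.6833 pos [ 0.4222 -0.019   0.2719] rot [3.139 0.    3.068] q [-0.05 -0.2  -0.01  1.75  0.    0.03] F [-0.6  1.3 -0.5] open 0.0003
[-0.1975 -0.3599  0.1429]
```

Request:
step_arm --plan '[[[-0.04, -0.07, 0], 0, 255], [[-0.08, -0.14, 0], 0, 255], [[-0.12, -0.21, 0.01], 0, 255], [[-0.15, -0.28, 0.03], 0, 255], [[-0.18, -0.33, 0.06], 0, 255], [[-0.195, -0.355, 0.09], 0, 255], [[-0.1975, -0.36, 0.1], 0, 255], [[-0.1975, -0.36, 0.1], 0, 255]]'

```text
clock: 2.35
eef_pos: [0.5068, -0.206, 0.219]
tool_rot: [3.138, -0.003, 3.067]
wrist_force: [-0.6, 0.6, 0.3]
opening: 0.0001
```

```bash
python3 - <<'E'
from h import *
for n in ("scene","top"):
    cv2.imwrite(f"pics/{n}1.png",bot.capture(n)[:,:,::-1])
o=st(); print(shift([.5075,-.2055,.140]))
t=cv2.imread('pics/top1.png'); s=cv2.imread('pics/scene1.png')
a=cv2.resize(t[100:250,330:430],(400,600),interpolation=cv2.INTER_CUBIC);b=cv2.resize(s[80:230,200:300],(400,600),interpolation=cv2.INTER_CUBIC)
cv2.imwrite('pics/z1.png',np.hstack([a,b])); print(proj('top',o['eef_pos']),proj('scene',o['eef_pos']))
E
```

```text
t 2.45 pos [ 0.5071 -0.2049  0.2218] rot [3.139 0.    3.069] q [-0.39  0.08  0.15  1.64  0.   -0.31] F [ 0.8  0.3 -0.2] open -0.0001
[-0.0008 -0.0016  0.1635]
[391.01070194 206.63116094] [279.57779697 134.56133822]
```

View pics/z1.png

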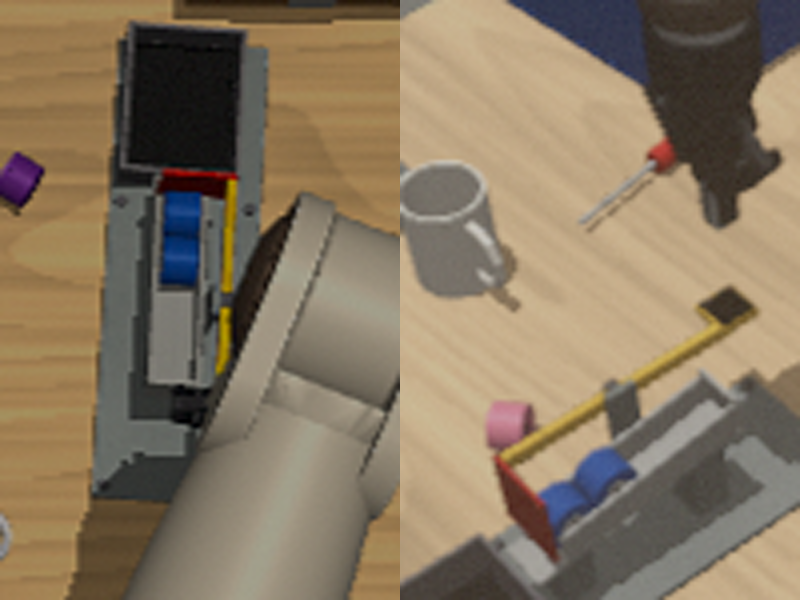

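The fingertip shows at scene (280,135), where the projection puts it, directly above the pad at (281,157). I'll go down onto the pad.

Request:
step_arm --plan '[[[0, 0, 0.04], 0, 255], [[0, 0, 0.09], 0, 255], [[0, 0, 0.13], 0, 255], [[-0.001, -0.001, 0.155], 0, 255], [[-0.001, -0.001, 0.165], 0, 255], [[-0.002, -0.001, 0.18], 0, 255], [[-0.003, -0.001, 0.195], 0, 255], [[-0.004, -0.001, 0.21], 0, 255]]'

```text
clock: 3.12
eef_pos: [0.5093, -0.2051, 0.1178]
tool_rot: [3.139, 0.001, 3.069]
wrist_force: [-3.8, 1.5, 4.9]
opening: 0.0001
```

```bash
python3 - <<'E'
from h import *
o=st(); print(shift([.5125,-.2055,.090]))
E
```

```text
t 3.1167 pos [ 0.5093 -0.2051  0.1178] rot [3.139e+00 1.000e-03 3.069e+00] q [-0.38  0.07 -0.06  1.44  0.   -0.31] F [-3.8  1.5  4.9] open 0.0001
[-0.0065 -0.0005  0.0556]
```

Contact, with a spring force of about 5 N. I'll keep pressing.

Request:
step_arm --plan '[[[-0.002, 0, 0.015], 0, 255], [[-0.004, 0, 0.03], 0, 255], [[-0.005, 0, 0.04], 0, 255], [[-0.006, 0, 0.048], 0, 255], [[-0.006, 0, 0.052], 0, 255], [[-0.006, 0, 0.052], 0, 255]]'

```text
clock: 3.62
eef_pos: [0.5137, -0.2054, 0.0934]
tool_rot: [3.139, 0.005, 3.069]
wrist_force: [-0.5, 0.8, 7.4]
opening: 0.0001
```

```bash
python3 - <<'E'
from h import *
o=st()
cv2.imwrite("pics/s2.png",cv2.resize(bot.capture('scene')[100:270,170:330,::-1],(560,595),interpolation=cv2.INTER_CUBIC))
E
```

```text
t 3.6167 pos [ 0.5137 -0.2054  0.0934] rot [3.139 0.005 3.069] q [-0.38  0.08 -0.1   1.39  0.   -0.31] F [-0.5  0.8  7.4] open 0.0001
```

View pics/s2.png

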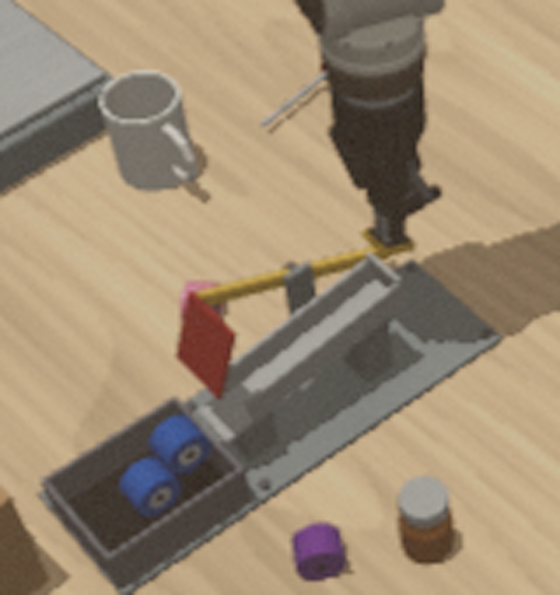

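Both blue wheels are already in the tray, at zoom (150,485) and (180,445). I'll press on gently to confirm the lever is at its stop, then wait a moment so the wheels settle.

Request:
step_arm --plan '[[[0, 0, 0.004], 0, 255], [[0, 0, 0.006], 0, 255], [[0, 0, 0.006], 0, 255], [[0, 0, 0.006], 0, 255], [[0, 0, 0.006], 0, 255], [[0, 0, 0.006], 0, 255]]'

```text
clock: 4.17
eef_pos: [0.5142, -0.2054, 0.0922]
tool_rot: [3.14, 0.007, 3.069]
wrist_force: [-2.8, 2.1, 6.6]
opening: -0.0
```

```bash
python3 - <<'E'
from h import *
o=st()
E
```

```text
t 4.1667 pos [ 0.5142 -0.2054  0.0922] rot [3.14  0.007 3.069] q [-0.38  0.08 -0.1   1.39  0.   -0.31] F [-2.8  2.1  6.6] open -0.0
```

Request:
step_arm --plan '[[[0, 0, 0.006], 0, 255], [[0, 0, 0.01], 0, 255], [[0, 0, 0.01], 0, 255], [[0, 0, 0.01], 0, 255], [[0, 0, 0.01], 0, 255], [[0, 0, 0.01], 0, 255]]'

```text
clock: 4.67
eef_pos: [0.515, -0.2055, 0.0898]
tool_rot: [3.141, 0.01, 3.069]
wrist_force: [-6.1, 1.9, 13.8]
opening: -0.0001
```

```bash
python3 - <<'E'
from h import *
o=st()
E
```

```text
t 4.6667 pos [ 0.515  -0.2055  0.0898] rot [3.141 0.01  3.069] q [-0.38  0.08 -0.1   1.38  0.   -0.31] F [-6.1  1.9 13.8] open -0.0001
```

The force has risen to 14 N, above the spring's 8 N, so the lever is at the stop. I'll release it smoothly.

Request:
step_arm --plan '[[[0.002, 0, -0.015], 0, 255], [[0.004, 0, -0.035], 0, 255], [[0.007, 0, -0.055], 0, 255], [[0.01, 0, -0.075], 0, 255], [[0.012, 0, -0.095], 0, 255], [[0.012, 0, -0.13], 0, 255], [[0.012, 0, -0.19], 0, 255], [[0.012, 0, -0.25], 0, 255]]'

```text
clock: 5.33
eef_pos: [0.5073, -0.2049, 0.2154]
tool_rot: [3.14, 0.009, 3.069]
wrist_force: [1.0, -0.4, -0.1]
opening: -0.0001
```

Request:
step_arm --plan '[[[0.04, 0, -0.06], 0, 255], [[0.1, 0, -0.08], 0, 255], [[0.16, 0.04, -0.08], 0, 255], [[0.2, 0.08, -0.08], 0, 255], [[0.22, 0.1, -0.08], 0, 255], [[0.22, 0.1, -0.08], 0, 255], [[0.22, 0.1, -0.08], 0, 255], [[0.22, 0.1, -0.08], 0, 255]]'

```text
clock: 6.0
eef_pos: [0.4014, -0.1475, 0.2546]
tool_rot: [3.14, 0.009, 3.069]
wrist_force: [0.3, -0.1, -0.4]
opening: 0.0002
```

```bash
python3 - <<'E'
from h import *
o=st()
s=bot.capture('scene')[:,:,::-1]; t=bot.capture('top')[:,:,::-1]
cv2.imwrite("pics/s3.png",cv2.resize(s[100:270,170:330],(560,595),interpolation=cv2.INTER_CUBIC)); cv2.imwrite("pics/sf3.png",s);cv2.imwrite("pics/t3.png",t)
E
```

```text
t 6.0 pos [ 0.4014 -0.1475  0.2546] rot [3.14  0.009 3.069] q [-0.35 -0.2  -0.05  1.71  0.   -0.28] F [ 0.3 -0.1 -0.4] open 0.0002
```

View pics/s3.png

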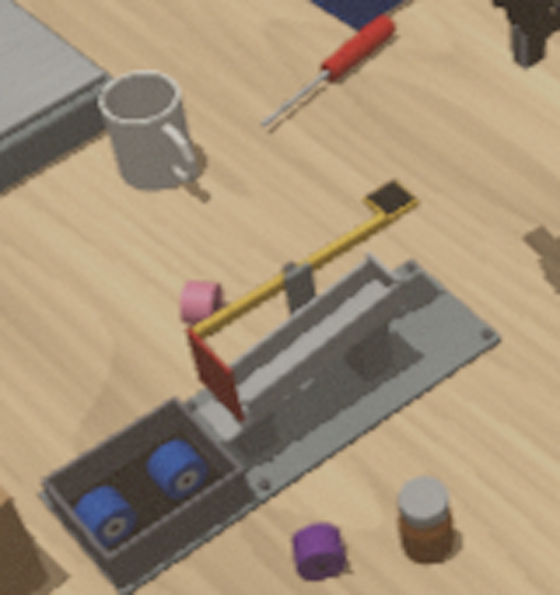

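View pics/t3.png

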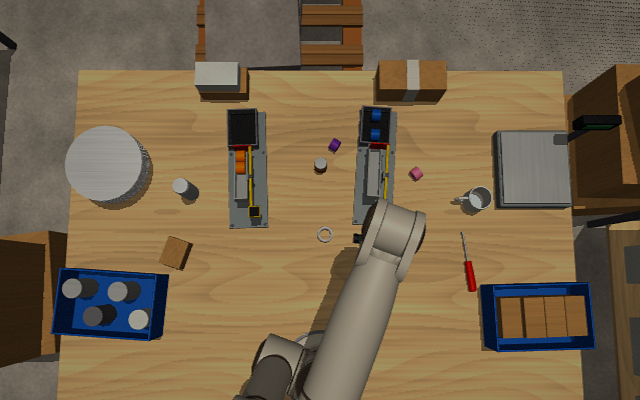

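Both wheels are in the tray at top view (376,115) and (376,134), the gate is down and everything else is where it was. I'll let the wheels settle for a moment, then hand in.

Request:
step_arm --plan '[[[0, 0, 0], 0, 255], [[0, 0, 0], 0, 255], [[0, 0, 0], 0, 255], [[0, 0, 0], 0, 255], [[0, 0, 0], 0, 255], [[0, 0, 0], 0, 255], [[0, 0, 0], 0, 255], [[0, 0, 0], 0, 255]]'

```text
clock: 6.77
eef_pos: [0.4014, -0.1476, 0.2542]
tool_rot: [3.14, 0.008, 3.069]
wrist_force: [0.5, -0.7, -0.5]
opening: 0.0004
```

```bash
python3 - <<'E'
from h import *
s=bot.capture('scene')[:,:,::-1]
a=cv2.imread('pics/sf3.png');print('diff vs before',(cv2.absdiff(a,np.ascontiguousarray(s))[140:280,170:330].max(2)>40).sum())
a=cv2.imread('pics/scene0.png');d=(cv2.absdiff(a,np.ascontiguousarray(s)).max(2)>60)
print('orange area diff',d[225:380,290:425].sum())
st(); bot.close_job()
E
```

```text
diff vs before 0
orange area diff 0
t 6.8167 pos [ 0.4014 -0.1476  0.2543] rot [3.14  0.008 3.069] q [-0.35 -0.2  -0.05  1.71  0.   -0.28] F [-0.1 -0.7  0.1] open -0.0
the job is handed in; nothing more can be done
```

The job is done and handed in at about 6.8 s: both blue wheels are in their catch tray, the gate is shut again and the arm is clear.

- **Press:** I pushed the blue pad down with the closed fingertips until the force rose to about 14 N. The spring alone gives about 8 N, so I took that as the lever's stop. Both wheels were already in the tray on a picture taken just before that last push. I then let the lever back up and moved away.
- **Final checks:** The last pictures showed both wheels at rest in the tray, the gate down and the lever up. The area around the blue dispenser did not change over the last 0.7 s, and the orange dispenser looks the same as at the start. By eye the other things on the table were where they started.
- **Limits:** The highest force I read was about 14 N upward (about 15 N in all). No check failed or disagreed.

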